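# Clear a walnut from the nut dispenser's outlet pipe

### The job

A walnut is jammed inside the clear outlet pipe of a nut dispenser. Take the wooden pusher by its square handle and, with its round rod, push the walnut right through the pipe and out of the far end so that it drops into the steel tray; then draw the pusher out and lay it flat with its handle back on its wooden board. Do not shift the other things on the counter.

Things in the scene. Friction and masses are not known exactly. Their poses are not given: they have to be found in the camera images.
- pipe: Level clear pipe in a steel stand (60 mm wide), fixed to the counter. Origin on the counter under the pipe's middle, z up, x along the pipe from the open entry end to the open exit end over the tray. 130 mm long, bore 42 mm, outside 48 mm, axis 60 mm above the counter. It lies across in front of the robot, exit to the robot's left, turned up to 0.2 rad.
- pipe_entry (a point): Centre of the pipe's entry mouth, on its axis, 60 mm above the counter: the rod goes in here.
- pipe_exit (a point): Centre of the pipe's exit mouth, on its axis, 130 mm from the entry: the walnut comes out here.
- walnut: Brown whole walnut, 37 mm long, 34 mm across, 13 to 22 g, jammed in the pipe with its centre 45 to 75 mm from the entry. Origin at its centre. It is stuck fast all along the pipe: sliding it takes a steady push of about 4 to 11 N. It drops when its centre has passed the exit.
- tray: Open square steel tray, 120 by 120 mm, 32 mm high, wall and floor 3 mm, fixed on the counter under and beyond the pipe's exit. Origin at the centre of its underside, x and y along its sides.
- pusher: Wooden pusher, 0.14 to 0.23 kg: dark square handle 90 mm long, 34 by 34 mm, then a round rod 22 mm across, 170 mm long, from the middle of its front end. Starts level on its board, rod to the robot's left. Origin: centre of the handle's underside; x along the rod to its tip, z up; rod axis 17 mm above the underside. Balances 30 mm ahead of the handle's centre: it lies on its handle, rod in the air.
- pusher_handle (a point): Centre of the square handle, on the rod's axis; the handle reaches 45 mm either way along x.
- pusher_tip (a point): Centre of the rod's flat end face, 215 mm from the handle's centre.
- board: Plain light wooden board, 280 by 100 mm and 12 mm thick, fixed flat on the counter, on the near or the far side of the pipe. Origin at the centre of its underside, x along its length (roughly parallel to the pipe), y across.
- tin_a: Bystander: closed can, 60 mm across, 60 mm high, on a marble slab (260 by 90 by 12 mm) that lies on the other side of the pipe from the board. Origin under its centre.
- tin_b: Bystander: small amber jar, 52 mm across, 70 mm high, on the same slab. Origin under its centre.
- nut_bowl: Bystander: white bowl, 140 mm across, 55 mm high, left of the tray. Origin under its centre.
- mortar: Bystander: stone mortar, 100 mm across, 80 mm high, at the right. Origin under its centre.
- spice_jar: Bystander: spice jar, 70 mm across, 130 mm high, at the near right. Origin under its centre.
- scoop: Bystander: spoon lying at the far left.
- brush: Bystander: brush lying at the right.
Things that resemble listed ones, but are neither listed nor needed, are in the scene too. What is shaped like the tray but green is not meant.

How it is judged:
By the outcome, as a careful person would: the job done as asked, in the order asked, and still so for the second after the job is handed in, with the robot touching nothing.
It also fails if it takes over 61 s, if anything falls off the work surface, if the arm or the gripper's body presses on something with over 40 N, if the wrist force passes 120 N, or if a joint passes its speed limit or range.

### The arm

A 7-joint arm with a two-finger parallel gripper is mounted at the origin on the work surface. World frame = base frame: x ahead of the robot, y to its left, z up, the work surface at z = 0. Lengths are in m, angles in degrees, forces in N, time in s.
With the tool pointing down it reaches from about 0.4 to 0.875 m from the base axis. Payload 19.3 kg.
Tool frame: the origin (TCP) lies between the finger pads; the fingertips stand 17 mm ahead of it and the grasp point (between the pads) lies 2 mm behind it; x points along the fingers, y is the direction in which the jaws open and shut, and the axes are right-handed (so a half turn about x gives the same grasp; the last joint's range is limited). The gripper opens to 85 mm and grips with 20 to 120 N. Pads are 22 mm wide; open, the fingers measure 114 mm over their backs; the gripper's body (76 mm by 85 mm) begins 54 mm behind the grasp point. The pads swing forward as they close: fully open they stand 13 mm farther back than shut.
Start: joints at [59.977, 29.874, -2.08, 91.645, 1.215, 58.505, -6.463], TCP at [0.274, -0.562, 0.248] pointing down, gripper open.
Joint ranges: [-166.77, 166.77], [-17.47, 122.26], [-85.68, 81.53], [9.62, 139.38], [-72.42, 252.41], [9.2, 110.78], [-144.41, 144.41]. Speed limits (degrees/s): [108.29, 108.29, 136.94, 136.94, 172.46, 172.46, 172.46].

### API

Orientations are given as [roll, pitch, yaw] about the fixed x, y, z axes, in that order (R = Rz(yaw) Ry(pitch) Rx(roll)).
In Python, from bench import ctrl, capture, finish_job, search_frame, cut_out, mark_of gives the robot as it stands. The module is installed in compiled form; this text tells all that it offers.
- The arm moves only by the tool carry_out, never from a script. Its argument "moves" is a list of rows, each a list of 6 numbers: the shift along the tool's x, y, z in mm, then the turn, a rotation vector about the tool's x, y, z in degrees. In form: [[x, y, z, ax, ay, az], ...]. A call has 1 to 10 rows; each row is the pose to reach, as a shift and turn from the pose commanded when the call began, along the tool's axes at that moment; what a row does not reach only later rows make up. A row lasts 1/12 s, in which the tool goes at most 41.7 mm and 7.16 degrees, less where a joint would pass 70% of its speed; a pose out of reach is approached as far as the arm can. A call with a gripper value outside its range is refused whole. "gripper" is the closure, from -1 (fully open) to 1 (shut), set as the call begins (left out, the last holds). The fingers move at their own pace and stop on an object; the grip force is fixed at half the most. Time passes only in rows, so rows that repeat a pose let the fingers close. It gives the time, the measured TCP pose, the force and the opening at its end, in the units of the state.
- ctrl.state(): the state, without advancing time (a new reading comes with each control period).
- capture(name): name is "side" or "top"; returns a dict with "img" (400x640x3 uint8, blue, green, red), "z_map" (400x640 float32, m along the optical axis (not along the pixel's ray), 0 where there is no reading), "intrinsics" (3x3 intrinsics, pixels), "dist_coeffs" ([k1, k2, p1, p2, k3] as OpenCV has them; the pictures are not rectified), "origin" and "attitude" of the camera in the world. Camera axes: x right, y down, z forward; pixel columns grow to the right and rows downward; lengths in m; the calibration is good to about 2 mm. A picture is of the moment at which its call begins.
- finish_job(): hands the job in, once; it reports no verdict.
Trained networks look in a picture, given as the dict that the camera call returned (one of the last four; its "shot" number tells which), for a name from the list of things; names that differ only in an ending like _2 or _b are one class to them, and where a whole thing is asked for, a point or a joint stands for the part that bears it (a point fixed in the world has none). Each returns a list of dicts, best first, with "p" (0 to 1); they miss things now and then, are a little off and sometimes report something else, mostly with a low value. They report only what shows in the picture. A call takes as long as a camera call. They do not tell look-alikes from the thing itself.
- search_frame(query, picture): "location" ([column, row] as shares, 0 to 1, of the picture: columns of its width, rows of its height, amid what is visible of it).
- cut_out(query, picture): "mask" (400x640 bool, what is visible of it) and "location" ([column, row] as shares, 0 to 1, of the picture: columns of its width, rows of its height, amid what is visible of it).
- mark_of(query, picture): "location" ([column, row] as shares, 0 to 1, of the picture: columns of its width, rows of its height: a listed point, or the origin of a listed thing).
The state is a dict: "t": time; "joint_positions": joint angles; "joint_velocities": joint speeds; "joint_efforts": joint torques, N m; "position": TCP position; "orientation": TCP orientation; "force": force on the tool from outside, world axes, zero at the start; "wrist_torque": the same for the moment, N m; "width": opening from 0.0 (shut) to 1.0 (fully open).
Only numpy, scipy, OpenCV 4.12 (cv2) and the standard library are available. Lean on these libraries where they do the work, as an engineer would, in place of code of your own. Each camera call takes 0.05 s, during which the arm holds its last target.

## Working session

There is one attempt and no reset: what is moved stays moved. The work goes in short steps, Python scripts to look and compute and a tool call to move; the robot and the scene stay as the last step left them, time stands still between calls to the robot, and variables do not carry over. Pictures are saved under pics/ and viewed, and the job is handed in when it is done.

Besides the shell and the picture viewer there is one more tool, called after "Request:" as name(argument=value, ...) on one line, values as JSON. carry_out: Moves the arm, as the interface text tells. Its arguments: {"type":"object","properties":{"moves":{"type":"array","items":{"type":"array","items":{"type":"number"}}},"gripper":{"type":"number"}},"required":["moves"]}

```bash
mkdir -p pics; cat > h.py <<'E'
import numpy as np, cv2
from scipy.spatial.transform import Rotation as R
from bench import ctrl, capture, finish_job, search_frame, cut_out, mark_of
def Rc(c):
    a=np.array(c["attitude"],float)
    return a if a.shape==(3,3) else R.from_euler('xyz',a,degrees=True).as_matrix()
def ray(c,uv):
    p=cv2.undistortPoints(np.array([[uv]],float),np.array(c["intrinsics"]),np.array(c["dist_coeffs"]))[0,0]
    return Rc(c)@np.array([p[0],p[1],1.])
def onz(c,uv,z):
    d=ray(c,uv);o=np.array(c["origin"]);return o+d*(z-o[2])/d[2]
def proj(c,P):
    r=Rc(c).T;o=np.array(c["origin"])
    return cv2.projectPoints(np.atleast_2d(P).astype(float),cv2.Rodrigues(r)[0],-r@o,np.array(c["intrinsics"]),np.array(c["dist_coeffs"]))[0][:,0]
def cloud(c):
    z=c["z_map"];h,w=z.shape
    uv=np.stack(np.meshgrid(np.arange(w),np.arange(h)),-1).reshape(-1,1,2).astype(float)
    p=cv2.undistortPoints(uv,np.array(c["intrinsics"]),np.array(c["dist_coeffs"]))[:,0].reshape(h,w,2)
    P=np.dstack([p,np.ones((h,w))])*z[...,None]
    return P@Rc(c).T+np.array(c["origin"])
def tool():
    s=ctrl.state();return np.array(s["position"]),R.from_euler('xyz',s["orientation"],degrees=True)
def px(l): return (l[0]*640,l[1]*400)
E
python3 - <<'E'
from h import *
print(ctrl.state())
for n in("top","side"):
    c=capture(n);cv2.imwrite(f"pics/{n}0.png",c["img"]);print(n,c["origin"],c["attitude"],c["intrinsics"],c["dist_coeffs"])
    for q in["pipe","pipe_entry","pipe_exit","walnut","tray","pusher","pusher_handle","pusher_tip","board","tin_a","nut_bowl","mortar","spice_jar"]:
        print(q,[(np.round(px(d["location"]),1).tolist(),round(d["p"],2)) for d in mark_of(q,c)[:4]])
E
```

```text
{'t': 0.0, 'joint_positions': array([59.97395821, 29.9108221 , -2.08007496, 91.67293645,  1.21516442,
       58.50375144, -6.46157249]), 'joint_velocities': array([ 0.0189296 , -0.04647843,  0.09224061, -0.00387519, -0.00131763,
       -0.00307751,  0.02168662]), 'joint_efforts': array([-1.76423114e-04, -9.27102757e+01,  1.98024720e+00, -3.69935632e+01,
        1.79134874e-02,  8.18618399e-03, -4.34278388e-05]), 'position': array([ 0.27383848, -0.56147096,  0.24771314]), 'orientation': array([-84.99945797,  89.93455599, 121.00432966]), 'force': array([ 0.1836811 ,  0.35546011, -0.43724775]), 'wrist_torque': array([ 0.01020672, -0.02307575,  0.00578123]), 'width': 0.9984832969783494}
top [0.34703006 0.02067437 1.30307473] [-172.97775291   -0.25527395  -91.02465173] [[463.57842898   0.         315.15651942]
 [  0.         463.57842898 200.46265696]
 [  0.           0.           1.        ]] [-0.08166018  0.          0.          0.          0.        ]
pipe [([301.2, 189.4], 0.98)]
pipe_entry [([321.2, 178.7], 0.68)]
pipe_exit [([276.6, 188.0], 0.6)]
walnut [([454.8, 264.0], 0.73), ([20
[... 512 characters left out ...]
83163753 198.53233697]
 [  0.           0.           1.        ]] [0.02434276 0.         0.         0.         0.        ]
pipe [([287.2, 225.5], 0.69)]
pipe_entry [([298.7, 191.1], 0.81), ([352.3, 218.7], 0.41)]
pipe_exit [([279.8, 224.6], 0.73)]
walnut []
tray [([271.3, 252.1], 0.76), ([327.3, 292.0], 0.63)]
pusher [([283.1, 162.4], 0.61)]
pusher_handle [([281.7, 161.0], 0.56)]
pusher_tip [([251.7, 205.0], 0.96)]
board [([269.0, 180.8], 0.96), ([289.9, 223.0], 0.74), ([278.0, 227.0], 0.29)]
tin_a [([349.7, 219.8], 0.66)]
nut_bowl [([211.3, 336.5], 0.88), ([287.8, 226.1], 0.6)]
mortar [([338.7, 127.9], 0.79), ([248.4, 207.2], 0.33)]
spice_jar [([427.7, 168.7], 0.93), ([279.3, 228.9], 0.27)]
```

```bash
python3 - <<'E'
import cv2
for n in("top","side"):
    im=cv2.imread(f"pics/{n}0.png")
    cv2.imwrite(f"pics/{n}0z.png",cv2.resize(im[90:310,140:500] if n=="top" else im[90:370,140:500],None,fx=2.1,fy=2.1,interpolation=cv2.INTER_CUBIC))
E
```

```text
(no output)
```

View pics/top0.png

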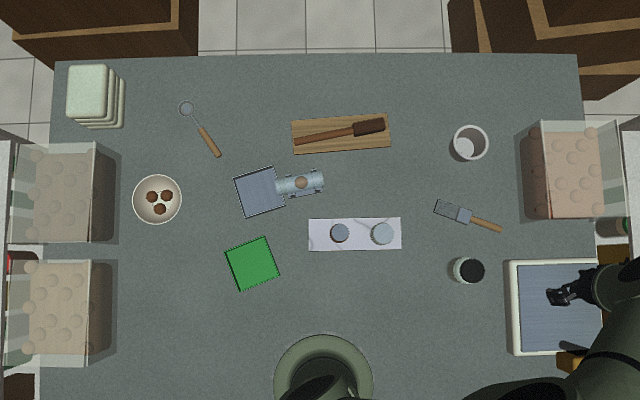

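View pics/top0z.png

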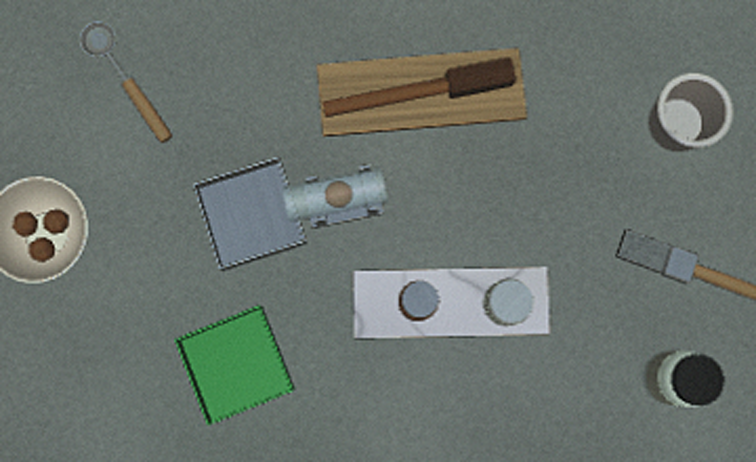

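View pics/side0z.png

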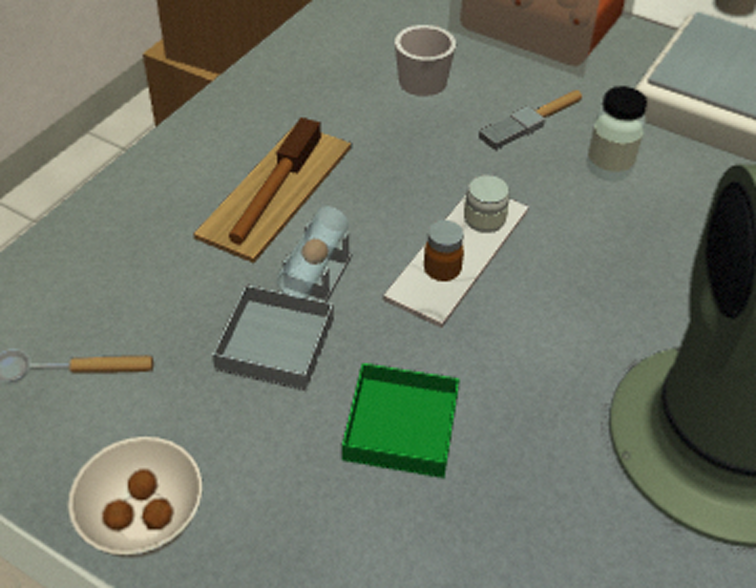

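Top picture: the pusher lies on the light board on the far side (handle ~(369,125), rod tip ~(295,139)). The pipe has its walnut at ~(301,182), its entry at ~(322,180) and its exit at the left, over the steel tray at (260,191).

Look-alikes:
- **Tray:** steel (260,191) against green (252,262). I choose the steel one.
- **Walnut:** in the pipe (301,182) against the nuts in the bowl (157,200). I choose the one in the pipe.
- **Pusher:** dark square handle (369,125) against the brush (468,213) and the spoon (200,128). I choose the dark handle.

Next I measure.

```bash
python3 - <<'E'
from h import *
cs={n:capture(n) for n in("top","side")}
for n,c in cs.items():
    P=cloud(c)
    for q in["pusher","pipe","board","walnut","tray"]:
        for d in cut_out(q,c)[:2]:
            m=d["mask"];k=m&(c["z_map"]>0);X=P[k]
            print(n,q,round(d["p"],2),np.round(px(d["location"]),0),k.sum(),m.sum(),"med",np.round(np.median(X,0),3),"z pct",np.round(np.percentile(X[:,2],[2,25,50,75,98]),3))
            np.save(f"m_{n}_{q}.npy",X) if d is not None and not False else 0
            break
    hs=P[...,2]
    # handle top plane
    x=P[...,0];y=P[...,1]
    s=(hs>0.038)&(hs<0.052)&(x>0.48)&(x<0.66)&(y>-0.25)&(y<0.13)
    X=P[s];print(n,"handle top",len(X),np.round(X.mean(0),4), cv2.minAreaRect(X[:,:2].astype(np.float32)))
    for nm,(u,v) in {"t":(300,185),"e":(320,180)}.items():
        print(np.round(P[v,u],3))
    print("counter z",np.round(np.median(hs[(x>0.4)&(x<0.5)&(y>0.1)&(y<0.5)]),4))
c=cs["top"]
cv2.imwrite("pics/c1.png",cv2.resize(c["img"][110:225,225:400],None,fx=4.5,fy=4.5,interpolation=cv2.INTER_CUBIC))
c=cs["side"]
cv2.imwrite("pics/c2.png",cv2.resize(c["img"][135:280,230:330],None,fx=4.1,fy=4.1,interpolation=cv2.INTER_CUBIC))
E
```

```text
top pusher 0.83 [353. 131.] 950 951 med [ 0.697 -0.092  0.04 ] z pct [0.011 0.035 0.04  0.045 0.05 ]
top pipe 0.7 [300. 188.] 1062 1066 med [0.542 0.05  0.078] z pct [-0.     0.066  0.078  0.082  0.086]
top board 0.89 [335. 136.] 2460 2468 med [ 0.692 -0.054  0.012] z pct [0.005 0.01  0.012 0.014 0.019]
top tray 0.96 [260. 191.] 1791 1797 med [0.534 0.174 0.004] z pct [-0.003  0.001  0.004  0.006  0.033]
top handle top 13 [0.5308 0.032  0.0445] ((0.5341207981109619, 0.02839122898876667), (0.047929465770721436, 0.09508515149354935), 47.5740966796875)
[0.539 0.052 0.083]
[ 0.552 -0.001  0.081]
counter z 0.0006
side pusher 0.64 [277. 166.] 589 595 med [ 0.693 -0.097  0.041] z pct [0.02  0.036 0.041 0.045 0.051]
side pipe 0.66 [289. 213.] 1051 1055 med [0.538 0.061 0.071] z pct [0.004 0.041 0.071 0.081 0.086]
side board 0.82 [269. 186.] 1467 1479 med [ 0.678 -0.029  0.013] z pct [0.003 0.011 0.013 0.014 0.017]
side tray 0.82 [330. 290.] 2335 2344 med [0.335 0.185 0.005] z pct [-0.     0.003  0.005  0.016  0.034]
side handle top 137 [0.5413 0.0927 0.0439] ((0.5717132091522217, 0.07833552360534668), (0.14212967455387115, 0.10980843752622604), 26.156177520751953)
[0.012 0.802 1.017]
[ 0.576 -0.155 -0.004]
counter z 0.0011
```

View pics/c1.png

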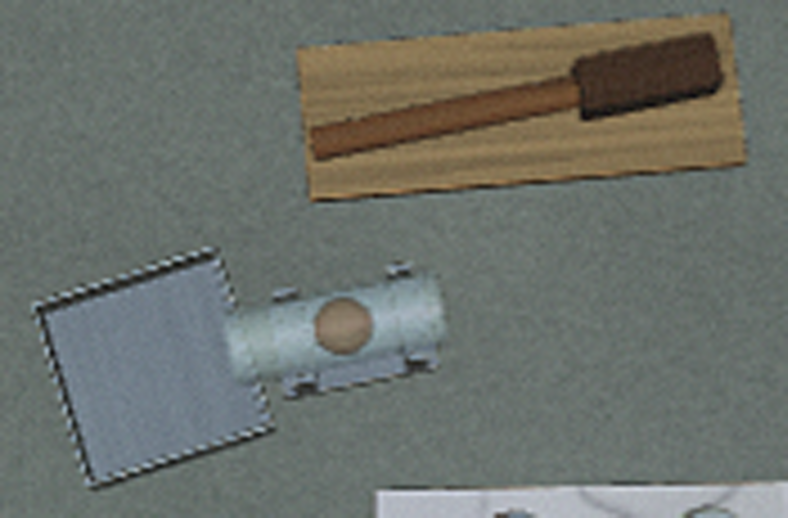

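View pics/c2.png

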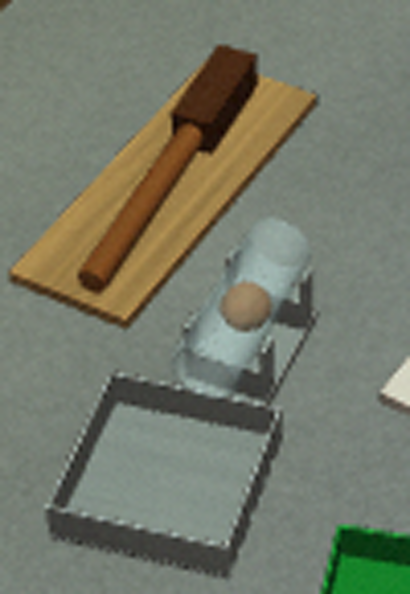

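The crops confirm the choices: dark handle and rod on the board, pipe over the steel tray, and the walnut about mid-pipe. I'll fit exact poses by least squares on the clouds and by silhouettes.

```bash
cat > fit.py <<'E'
from h import *
from scipy.optimize import minimize, least_squares
def hull(c,P,S=4):
    uv=proj(c,P); h=cv2.convexHull(((uv+0.5)*S).astype(np.float32)).astype(np.int32)
    m=np.zeros((400*S,640*S),np.uint8);cv2.fillConvexPoly(m,h,1);return m
def box(x0,x1,w,z0,z1):return np.array([[x,y,z] for x in(x0,x1) for y in(-w/2,w/2) for z in(z0,z1)])
def cyl(x0,x1,r,z):
    t=np.linspace(0,2*np.pi,40);return np.array([[x,r*np.cos(a),z+r*np.sin(a)] for x in(x0,x1) for a in t])
def place(P,x,y,a,z=0):
    q=R.from_euler('z',a).apply(P);return q+[x,y,z]
def iou(parts,p,cams,masks,z=0):
    s=0
    for c,m in zip(cams,masks):
        r=None
        for P in parts:
            k=hull(c,place(P,*p,z));r=k if r is None else r|k
        M=cv2.resize(m.astype(np.uint8),None,fx=4,fy=4,interpolation=cv2.INTER_NEAREST)
        s+=(r&M).sum()/(r|M).sum()
    return s/len(cams)
def opt(parts,p0,cams,masks,z=0):
    p0=np.array(p0);f=lambda d:-iou(parts,p0+d*np.array([.001,.001,.006]),cams,masks,z)
    r=minimize(f,np.zeros(3),method="Nelder-Mead",options=dict(initial_simplex=np.array([[0,0,0],[6,0,0],[0,6,0],[0,0,6.]]),xatol=.05,fatol=1e-5))
    return p0+r.x*np.array([.001,.001,.006]),-r.fun
PUSH=[box(-.045,.045,.034,0,.034),cyl(.045,.215,.011,.017)]
PIPE=[cyl(-.065,.065,.024,.060)]
BOARD=[box(-.14,.14,.1,0,.012)]
E
cat > meas.py <<'E'
from fit import *
cs={n:capture(n) for n in("top","side")}
pm={};pp={}
for n,c in cs.items():
    P=cloud(c);hsv=cv2.cvtColor(c["img"],cv2.COLOR_BGR2HSV)
    pm[n]=cut_out("pusher",c)[0]["mask"]
    x,y,z=P[...,0],P[...,1],P[...,2]
    k=(z>.045)&(z<.1)&(x>.47)&(x<.62)&(y>-.06)&(y<.15)
    pp[n]=cv2.morphologyEx(k.astype(np.uint8),cv2.MORPH_OPEN,np.ones((3,3)))>0
    X=P[pp[n]];X=X[X[:,2]>.06]
    # cylinder fit: radius .024, z=.060
    def res(v):
        d=np.array([np.sin(v[1]),-np.cos(v[1])]) ; # normal form
        dist=(X[:,0]-v[0])*np.cos(v[1])-(X[:,1]-.04)*(-np.sin(v[1]))
        return np.hypot(dist,X[:,2]-.06-v[2])-.024
    f=least_squares(res,[.54,0,0],loss="soft_l1",f_scale=.003)
    u=np.array([-np.sin(f.x[1]),np.cos(f.x[1])]);t=(X[:,:2]-[f.x[0],.04])@u
    print(n,"pipe cyl",f.x,np.std(f.fun),"ext",np.percentile(t,[.5,2,98,99.5]),"mid",np.round(np.array([f.x[0],.04])+u*np.percentile(t,[1,99]).mean(),4),"yaw",90+np.degrees(f.x[1]))
for cams in(["top"],["side"],["top","side"]):
    C=[cs[n] for n in cams]
    print(cams,"pusher",opt(PUSH,[.71,-.13,1.75],C,[pm[n] for n in cams],.012))
    print(cams,"pipe",opt(PIPE,[.54,.05,1.75],C,[pp[n] for n in cams]))
E
python3 meas.py
```

```text
top pipe cyl [ 5.53657319e-01  1.84699352e-01 -3.82678257e-04] 0.00196941798349843 ext [-0.04920375 -0.04719161  0.07661975  0.07865892] mid [0.551  0.0544] yaw 100.58249334276907
side pipe cyl [5.52547190e-01 1.93095085e-01 2.21604295e-04] 0.0018010723282984656 ext [-0.04909476 -0.04625476  0.0789857   0.08013643] mid [0.5495 0.0558] yaw 101.06353340477831
['top'] pusher (array([ 0.71213182, -0.13813184,  1.76902733]), np.float64(0.8769338959212377))
['top'] pipe (array([0.550706  , 0.05460859, 1.75721593]), np.float64(0.9318479685452162))
['side'] pusher (array([ 0.71335971, -0.14546295,  1.76680034]), np.float64(0.892462492139071))
['side'] pipe (array([0.55082788, 0.05172382, 1.75810444]), np.float64(0.7903843322043882))
['top', 'side'] pusher (array([ 0.71244897, -0.14322915,  1.76295091]), np.float64(0.8817098114731716))
['top', 'side'] pipe (array([0.55060526, 0.05400759, 1.75699099]), np.float64(0.8578896919731975))
```

```bash
cat > plan.py <<'E'
from h import *
def rel(target_pos, yaw_axis=None):
    """shift (mm, tool axes) and rotvec (deg) from measured pose; yaw_axis = world yaw of pusher axis => tool z along +/- it, x down"""
    p,r=tool()
    d=r.inv().apply(np.array(target_pos)-p)*1000
    out=[np.round(d,1)]
    if yaw_axis is not None:
        for s in(1,-1):
            zt=s*np.array([np.cos(yaw_axis),np.sin(yaw_axis),0]);xt=np.array([0,0,-1.]);yt=np.cross(zt,xt)
            T=R.from_matrix(np.column_stack([xt,yt,zt]))
            out.append(np.round((r.inv()*T).as_rotvec(degrees=True),2))
    return out
E
python3 - <<'E'
from plan import *
from fit import *
p,r=tool();print(np.round(r.as_matrix(),3))
print(ctrl.state()["joint_positions"])
a=1.766;h=np.array([.712,-.140]);g=h+.015*np.array([np.cos(a),np.sin(a)])
print(g,rel([*g,.15],a))
c=capture("top");im=cv2.resize(c["img"],None,fx=4,fy=4,interpolation=cv2.INTER_CUBIC)
for P in PUSH:
    m=hull(c,place(P,.712,-.140,a,.012));cn,_=cv2.findContours(m,0,1);cv2.drawContours(im,cn,-1,(0,255,255),1)
m=hull(c,place(PIPE[0],.5505,.0545,np.radians(100.7)));cn,_=cv2.findContours(m,0,1);cv2.drawContours(im,cn,-1,(0,255,255),1)
cv2.imwrite("pics/ov1.png",im[440:900,900:1600])
c=capture("side");im=cv2.resize(c["img"],None,fx=4,fy=4,interpolation=cv2.INTER_CUBIC)
for P in PUSH:
    m=hull(c,place(P,.712,-.140,a,.012));cn,_=cv2.findContours(m,0,1);cv2.drawContours(im,cn,-1,(0,255,255),1)
m=hull(c,place(PIPE[0],.5505,.0545,np.radians(100.7)));cn,_=cv2.findContours(m,0,1);cv2.drawContours(im,cn,-1,(0,255,255),1)
cv2.imwrite("pics/ov2.png",im[560:1100,920:1320])
E
```

```text
[[-0.     0.438 -0.899]
 [ 0.    -0.899 -0.438]
 [-1.    -0.     0.   ]]
[59.97693385 29.87562772 -2.0784344  91.64384314  1.21423115 58.50556693
 -6.46488164]
[ 0.7090905  -0.12528488] [array([  98.3, -201.6, -582.4]), array([104.81,   0.  ,   0.  ]), array([-75.19,  -0.  ,   0.  ])]
```

View pics/ov1.png

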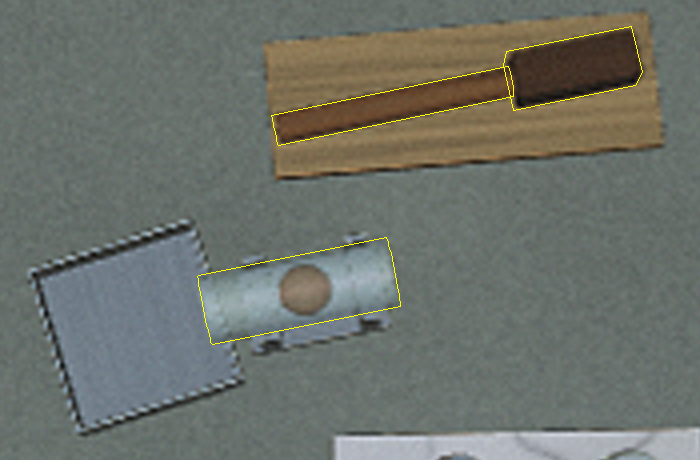

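View pics/ov2.png

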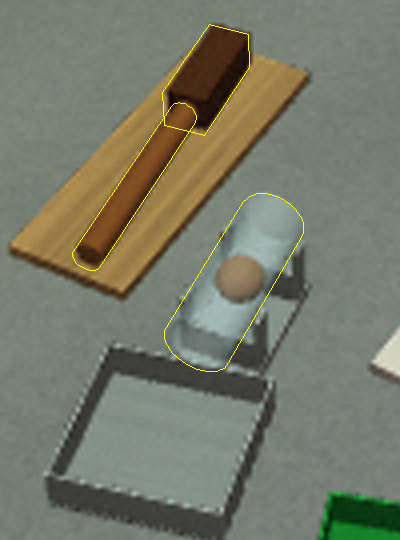

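The overlays agree with the picture to about 2 mm. I'm starting the approach.

Request:
carry_out(moves=[[0,-4,-12,-1.5,0,0],[0,-12,-35,-4.5,0,0],[0,-24,-70,-9,0,0],[0,-36,-105,-13.5,0,0],[0,-48,-140,-18,0,0],[0,-60,-175,-22.5,0,0],[0,-72,-210,-27,0,0],[0,-84,-245,-31.5,0,0],[0,-96,-280,-36,0,0],[0,-108,-315,-40,0,0]], gripper=-1)

```text
t: 3.13
position: [0.5111, -0.3244, 0.2486]
orientation: [95.8, 90.0, -17.9]
force: [-0.4, -1.1, 1.0]
width: 1.0
```

```bash
python3 - <<'E'
from plan import *
print(ctrl.state()["joint_positions"]);a=1.766
h=np.array([.712,-.142]);g=h+.015*np.array([np.cos(a),np.sin(a)])
print(tool()[0],rel([*g,.12],a))
E
```

```text
[ 37.2719101   28.60340964 -15.08209499  94.24496807   8.42146824
  58.2433536   -4.17704992]
[ 0.51108125 -0.32439224  0.2485526 ] [array([ 128.6,  102.1, -260. ]), array([ 1.4513e+02, -3.0000e-02, -1.0000e-02]), array([-3.487e+01,  0.000e+00, -2.000e-02])]
```

Request:
carry_out(moves=[[0,8,-20,-3,0,0],[0,20,-52,-7,0,0],[0,33,-85,-12,0,0],[5,46,-118,-17,0,0],[15,59,-151,-22,0,0],[30,72,-184,-26,0,0],[50,85,-217,-30,0,0],[75,96,-245,-33,0,0],[100,101,-257,-34.5,0,0],[118,102,-260,-34.9,0,0]])

```text
t: 3.97
position: [0.7096, -0.1264, 0.1276]
orientation: [-161.1, 89.9, 120.1]
force: [1.7, -0.8, -0.0]
width: 1.001
```

```bash
python3 - <<'E'
from plan import *
from fit import *
print(ctrl.state()["joint_positions"]);a=1.766
h=np.array([.712,-.142]);g=h+.015*np.array([np.cos(a),np.sin(a)])
print(tool()[0],rel([*g,.035],a))
for n in("top","side"):
    c=capture(n);t=tool()[0];u=proj(c,t)[0];print(n,u)
    v=proj(c,[[*h,.029]])[0]
    u0,v0=np.round(v).astype(int);cv2.imwrite(f"pics/ap_{n}.png",cv2.resize(c["img"][max(0,v0-60):v0+60,u0-80:u0+80],None,fx=4,fy=4,interpolation=cv2.INTER_CUBIC))
E
```

```text
[ 17.922289    47.25383356 -21.84692134  79.70683428  18.93636453
  56.72814789   3.28862226]
[ 0.70962294 -0.12638485  0.12760364] [array([92.6, -0.6,  1. ]), array([-1.7991e+02, -7.0000e-02, -2.1000e-01]), array([ 0.09, -0.13,  0.04])]
top [366.95517487 118.20713175]
side [279.14535403 137.01302016]
```

View pics/ap_side.png

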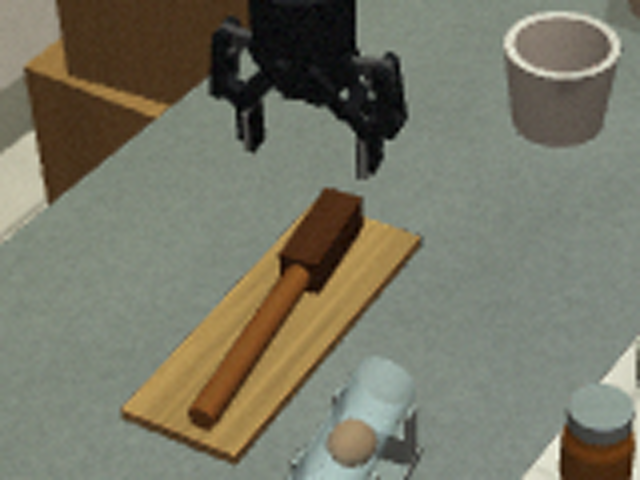

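View pics/ap_top.png

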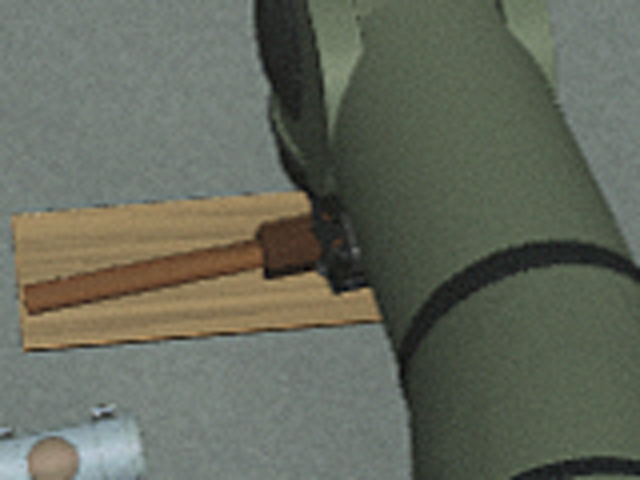

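The side view shows the gripper above the handle, fingers straddling it. Descending and closing.

Request:
carry_out(moves=[[8,-0.5,1,0,0,0],[22,-0.5,1,0,0,0],[38,-0.5,1,0,0,0],[54,-0.5,1,0,0,0],[68,-0.5,1,0,0,0],[79,-0.5,1,0,0,0],[86,-0.5,1,0,0,0],[91,-0.5,1,0,0,0],[92,-0.5,1,0,0,0],[92,-0.5,1,0,0,0]])

```text
t: 4.9
position: [0.7085, -0.1316, 0.0383]
orientation: [137.4, 90.0, 58.3]
force: [0.3, 0.5, -0.3]
width: 0.998
```

```bash
python3 - <<'E'
from plan import *
s=ctrl.state();print(s["position"],s["orientation"],s["force"],s["width"])
c=capture("side");cv2.imwrite("pics/d1.png",cv2.resize(c["img"][100:240,220:360],None,fx=4,fy=4,interpolation=cv2.INTER_CUBIC))
E
```

```text
[ 0.70848387 -0.13159763  0.03826191] [137.43158764  89.99311239  58.32734503] [ 0.33585284  0.4641373  -0.26999278] 0.9982232286443046
```

View pics/d1.png

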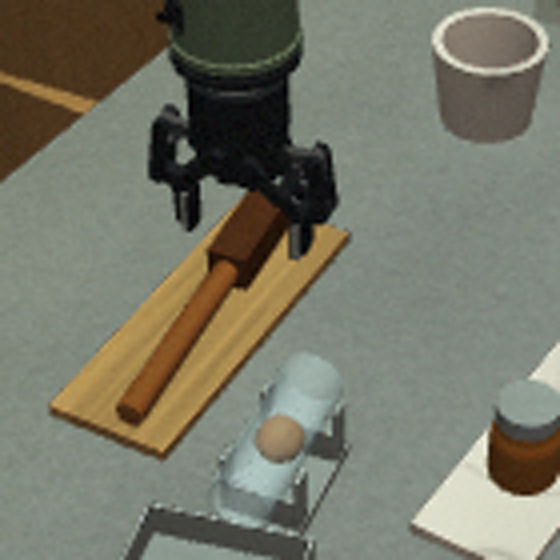

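Request:
carry_out(moves=[[2,0,0,0,0,0],[2,0,0,0,0,0],[2,0,0,0,0,0],[2,0,0,0,0,0],[2,0,0,0,0,0],[2,0,0,0,0,0],[2,0,0,0,0,0],[2,0,0,0,0,0],[2,0,0,0,0,0],[2,0,0,0,0,0]], gripper=1)

```text
t: 5.78
position: [0.7087, -0.1317, 0.0368]
orientation: [70.6, 90.0, -8.5]
force: [-1.4, 0.1, 6.4]
width: 0.385
```

```bash
python3 - <<'E'
from plan import *
s=ctrl.state();print(s["position"],s["orientation"],s["force"],s["width"],s["wrist_torque"])
c=capture("side");cv2.imwrite("pics/d2.png",cv2.resize(c["img"][100:240,220:360],None,fx=4,fy=4,interpolation=cv2.INTER_CUBIC))
E
```

```text
[ 0.70865215 -0.13172848  0.03677445] [70.57382204 89.96243606 -8.53627284] [-1.35133511  0.08023001  6.40856339] 0.3845510183565653 [-0.01942922  0.17027386 -0.04976723]
```

View pics/d2.png

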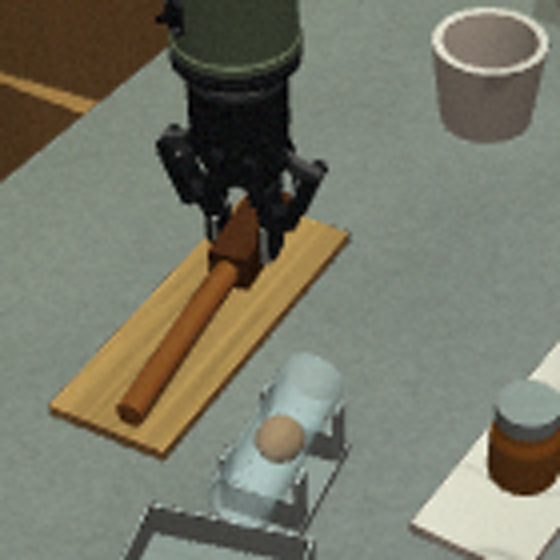

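Gripped (opening 0.385 × 85 ≈ 33 mm, which fits the 34 mm handle). Lifting.

Request:
carry_out(moves=[[-3,0,0,0,0,0],[-10,0,0,0,0,0],[-20,0,0,0,0,0],[-32,0,0,0,0,0],[-45,0,0,0,0,0],[-58,0,0,0,0,0],[-70,0,0,0,0,0],[-79,0,0,0,0,0],[-84,0,0,0,0,0],[-85,0,0,0,0,0]])

```text
t: 6.67
position: [0.7088, -0.1317, 0.1226]
orientation: [69.8, 89.9, -9.3]
force: [0.6, -0.4, -1.3]
width: 0.38
```

```bash
python3 - <<'E'
from plan import *
from fit import *
s=ctrl.state();print(s["position"],s["orientation"],s["force"],s["width"],s["wrist_torque"])
p,r=tool();print("tool z",r.as_matrix()[:,2],"y",r.as_matrix()[:,1])
a=1.766;h=np.array([.712,-.142])
for n in("top","side"):
    c=capture(n)
    im=cv2.resize(c["img"],None,fx=4,fy=4,interpolation=cv2.INTER_CUBIC)
    for q in("pusher_tip","pusher_handle"):
        d=mark_of(q,c);print(n,q,[(np.round(px(e["location"]),1),round(e["p"],2)) for e in d[:2]])
    z=p[2]-.0368+.012
    P3=place(np.array([[.215,0,.017],[0,0,.017]]),*h,a,z)
    print("pred",proj(c,P3))
    for P in PUSH:
        m=hull(c,place(P,*h,a,z));cn,_=cv2.findContours(m,0,1);cv2.drawContours(im,cn,-1,(0,255,255),1)
    u,v=(proj(c,P3).mean(0)*4).astype(int)
    cv2.imwrite(f"pics/l_{n}.png",im[max(0,v-260):v+260,u-300:u+300])
E
```

```text
[ 0.70881889 -0.13172736  0.12264191] [69.80583888 89.91690189 -9.30034528] [ 0.57814087 -0.42139337 -1.33923805] 0.37972180047468923 [ 0.00271263 -0.03213259  0.01037843]
tool z [ 1.88989097e-01 -9.81979058e-01  5.00659403e-04] y [0.98197814 0.18898961 0.00136118]
top pusher_tip [(array([296.9, 131.6]), 0.84), (array([338.8, 133.9]), 0.42)]
top pusher_handle [(array([371.1, 117.8]), 0.58)]
pred [[292.63424737 134.12182725]
 [372.01485529 117.63624827]]
side pusher_tip [(array([247.3, 186.6]), 0.95)]
side pusher_handle [(array([280.9, 138.8]), 0.65), (array([281.4, 140.3]), 0.3)]
pred [[249.0147927  182.0103304 ]
 [280.53819988 137.39211097]]
```

View pics/l_side.png

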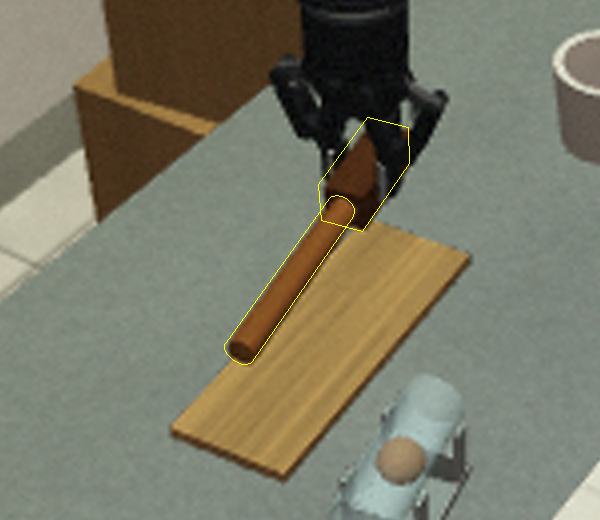

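View pics/l_top.png

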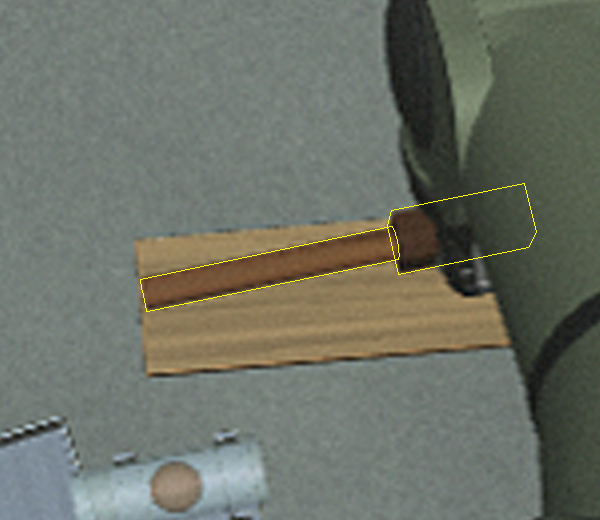

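The pusher is held level and close to the predicted pose in both views. I'm moving it sideways onto the pipe's line, tip short of the entry and still high.

Request:
carry_out(moves=[[0,-4,3,0,0,0],[0,-14,10,0,0,0],[0,-30,21,0,0,0],[0,-48,34,0,0,0],[0,-66,47,0,0,0],[0,-84,60,0,0,0],[0,-100,71,0,0,0],[0,-113,80,0,0,0],[0,-120,85,0,0,0],[0,-121.6,86.6,0,0,0]])

```text
t: 7.8
position: [0.6041, -0.2415, 0.1214]
orientation: [-46.4, 90.0, -125.7]
force: [-0.6, 1.5, -3.0]
width: 0.386
```

```bash
cat > chk.py <<'E'
from plan import *
from fit import *
import sys
tag=sys.argv[1]
s=ctrl.state();print(np.round(s["position"],4),np.round(s["orientation"],1),np.round(s["force"],1),round(s["width"],3),"t",s["t"])
p,r=tool();u=-r.as_matrix()[:,2];ang=np.arctan2(u[1],u[0]);print("yaw",np.degrees(ang),"pitch",np.degrees(np.arcsin(u[2])),"roll",r.as_matrix()[2,1])
H=p-.0107*u;H[2]=p[2]-.0248
up=np.array([np.cos(np.radians(100.7)),np.sin(np.radians(100.7))]);npv=np.array([up[1],-up[0]])
T=H[:2]+.215*u[:2];E=np.array([.5505,.0545])-.065*up
print("handle lat(to +x)",(H[:2]-E)@npv*1000,"tip lat",(T-E)@npv*1000,"tip past entry",(T-E)@up*1000,"axis z",H[2]+.017)
for n in("top","side"):
    c=capture(n)
    im=cv2.resize(c["img"],None,fx=4,fy=4,interpolation=cv2.INTER_CUBIC)
    for P in PUSH:
        m=hull(c,place(P,*H[:2],ang,H[2]));cn,_=cv2.findContours(m,0,1);cv2.drawContours(im,cn,-1,(0,255,255),1)
    m=hull(c,place(PIPE[0],.5505,.0545,np.radians(100.7)));cn,_=cv2.findContours(m,0,1);cv2.drawContours(im,cn,-1,(0,255,0),1)
    g=np.array([*(E-.03*up),.06]);a,v=(proj(c,g)[0]*4).astype(int)
    cv2.imwrite(f"pics/{tag}_{n}.png",im[max(0,v-260):v+260,a-300:a+300])
E
python3 chk.py e1
```

```text
[ 0.6041 -0.2415  0.1214] [ -46.4   90.  -125.7] [-0.6  1.5 -3. ] 0.386 t 7.8
yaw 100.78606857893398 pitch -0.031418836237559825 roll -0.0005765776427913982
handle lat(to +x) -2.3087195110843917 tip lat -2.6316880593160756 tip past entry -31.503557321490447 axis z 0.11358209379599507
```

View pics/e1_side.png

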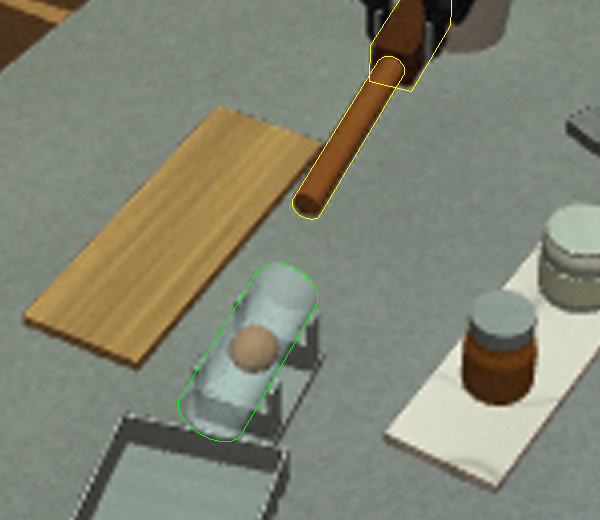

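View pics/e1_top.png

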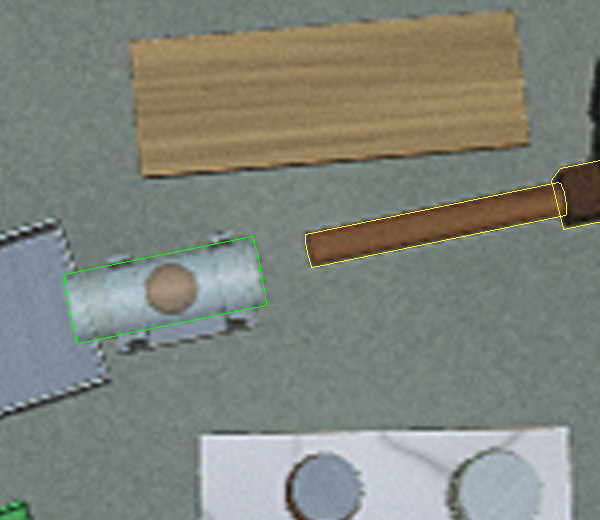

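Request:
carry_out(moves=[[3,1,0,0,0,0],[10,2,0,0,0,0],[19,2.4,0,0,0,0],[29,2.4,0,0,0,0],[38,2.4,0,0,0,0],[45,2.4,0,0,0,0],[50,2.4,0,0,0,0],[53,2.4,0,0,0,0],[53.6,2.4,0,0,0,0],[53.6,2.4,0,0,0,0]])

```text
t: 8.73
position: [0.6078, -0.2392, 0.0677]
orientation: [116.7, 90.0, 37.6]
force: [0.3, -0.1, -1.6]
width: 0.386
```

```bash
python3 chk.py e2
```

```text
[ 0.6078 -0.2392  0.0677] [116.7  90.   37.6] [ 0.3 -0.1 -1.6] 0.386 t 8.7333
yaw 100.89706469428745 pitch 0.0008018057895688085 roll 2.7815553550247785e-05
handle lat(to +x) 1.7577815088253466 tip lat 1.0183059995857457 tip past entry -29.96672691697281 axis z 0.059878974735490115
```

View pics/e2_side.png

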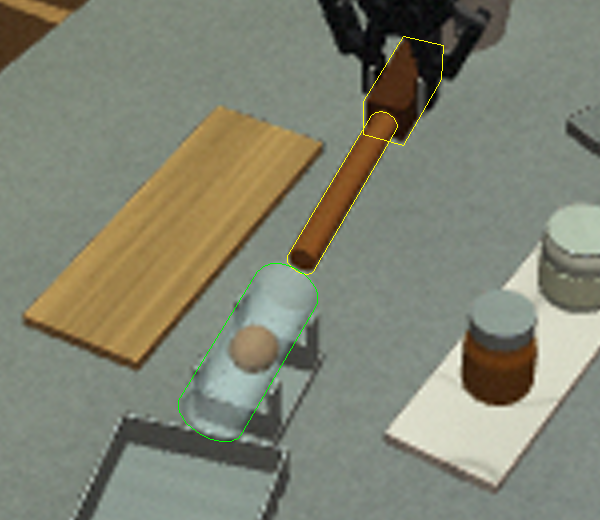

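View pics/e2_top.png

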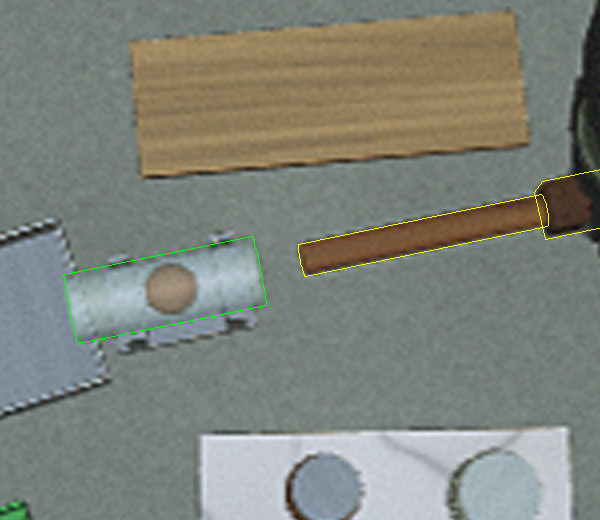

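The rod lines up with the pipe bore in both views. I'm inserting it to 40 mm past the entry, with a 1.2 mm lateral correction.

Request:
carry_out(moves=[[0,-0.6,-3,0,0,0],[0,-1.2,-9,0,0,0],[0,-1.2,-17,0,0,0],[0,-1.2,-26,0,0,0],[0,-1.2,-35,0,0,0],[0,-1.2,-44,0,0,0],[0,-1.2,-52,0,0,0],[0,-1.2,-58,0,0,0],[0,-1.2,-62,0,0,0],[0,-1.2,-63,0,0,0]])

```text
t: 9.67
position: [0.5946, -0.1767, 0.0677]
orientation: [-172.3, 90.0, 108.6]
force: [0.5, -0.4, -1.1]
width: 0.386
```

```bash
python3 chk.py e3
```

```text
[ 0.5946 -0.1767  0.0677] [-172.3   90.   108.6] [ 0.5 -0.4 -1.1] 0.386 t 9.6667
yaw 100.9437160331977 pitch 0.010184701309276078 roll -2.392377298554571e-05
handle lat(to +x) 0.4528891437146722 tip lat -0.46164223611119903 tip past entry 33.950766307645694 axis z 0.05994802392221718
```

View pics/e3_side.png

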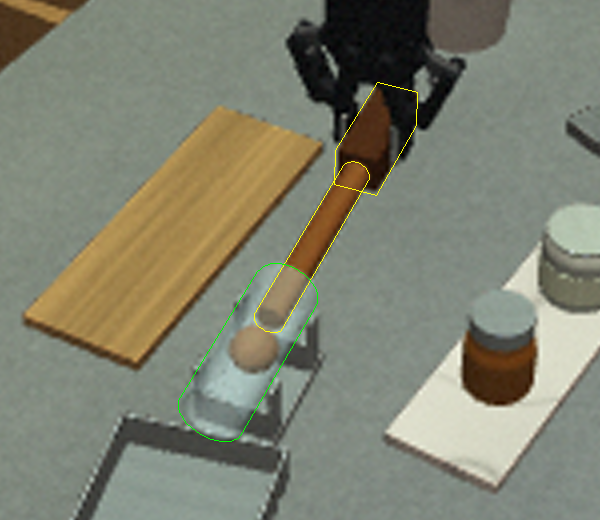

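View pics/e3_top.png

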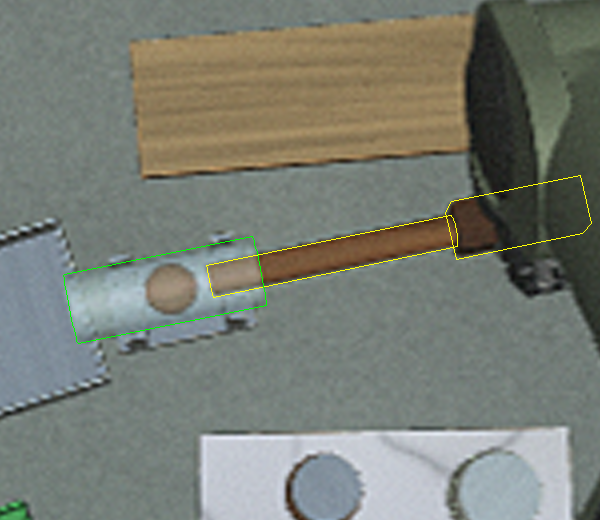

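The rod is inside the bore and just behind the walnut. Now a slow push.

Request:
carry_out(moves=[[0,0,-3,0,0,0],[0,0,-7,0,0,0],[0,0,-11,0,0,0],[0,0,-15,0,0,0],[0,0,-19,0,0,0],[0,0,-23,0,0,0],[0,0,-27,0,0,0],[0,0,-31,0,0,0],[0,0,-35,0,0,0],[0,0,-39,0,0,0]])

```text
t: 10.6
position: [0.5874, -0.1406, 0.0679]
orientation: [10.5, 89.9, -68.6]
force: [1.6, -8.9, -1.2]
width: 0.385
```

```bash
python3 chk.py e4
```

```text
[ 0.5874 -0.1406  0.0679] [ 10.5  89.9 -68.6] [ 1.6 -8.9 -1.2] 0.385 t 10.6
yaw 100.82529283174524 pitch -0.10998065145252936 roll 0.00035717983166289047
handle lat(to +x) 0.03542634726671578 tip lat -0.4347284871264511 tip past entry 70.73468843693098 axis z 0.06012316296536917
```

View pics/e4_side.png

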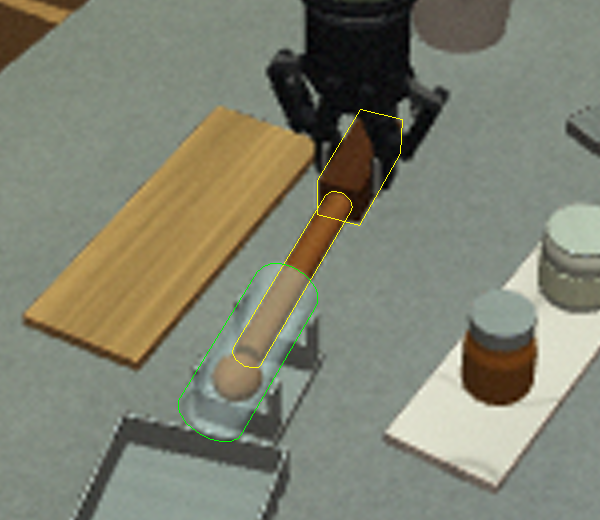

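View pics/e4_top.png

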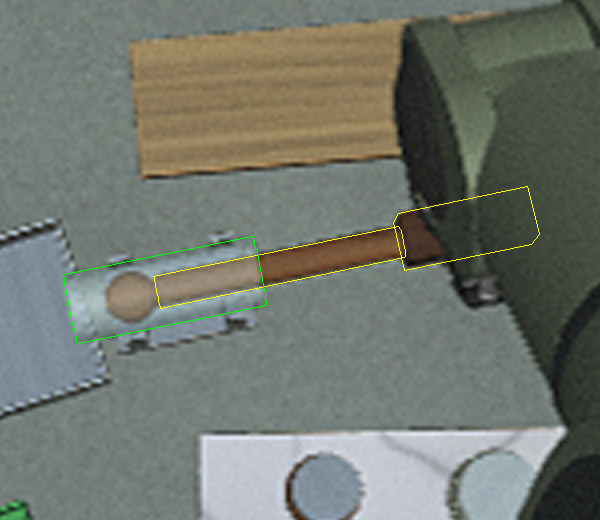

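The walnut moves ahead of the rod with about 9 N and no slip. Continuing.

Request:
carry_out(moves=[[0,0,-4,0,0,0],[0,0,-8,0,0,0],[0,0,-12,0,0,0],[0,0,-16,0,0,0],[0,0,-20,0,0,0],[0,0,-24,0,0,0],[0,0,-28,0,0,0],[0,0,-32,0,0,0],[0,0,-36,0,0,0],[0,0,-39,0,0,0]])

```text
t: 11.53
position: [0.5799, -0.1018, 0.0678]
orientation: [6.3, 89.9, -72.9]
force: [0.9, -7.0, -2.3]
width: 0.389
```

Request:
carry_out(moves=[[0,0,-3,0,0,0],[0,0,-6,0,0,0],[0,0,-9,0,0,0],[0,0,-12,0,0,0],[0,0,-15,0,0,0],[0,0,-18,0,0,0],[0,0,-20,0,0,0],[0,0,-22,0,0,0],[0,0,-23,0,0,0],[0,0,-23,0,0,0]])

```text
t: 12.37
position: [0.5755, -0.0781, 0.0677]
orientation: [165.6, 90.0, 86.5]
force: [0.3, -0.3, -0.9]
width: 0.381
```

```bash
python3 chk.py e5
```

```text
[ 0.5755 -0.0781  0.0677] [165.6  90.   86.5] [ 0.3 -0.3 -0.9] 0.381 t 12.3667
yaw 100.91126800557119 pitch 0.0060337490887979505 roll 2.7095191061476953e-05
handle lat(to +x) -0.013345485267239563 tip lat -0.8061179791881821 tip past entry 134.32349211286746 axis z 0.0599070565615096
```

View pics/e5_side.png

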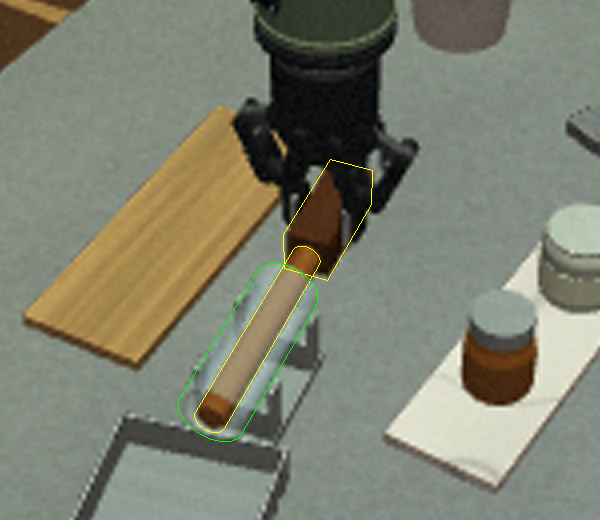

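View pics/e5_top.png

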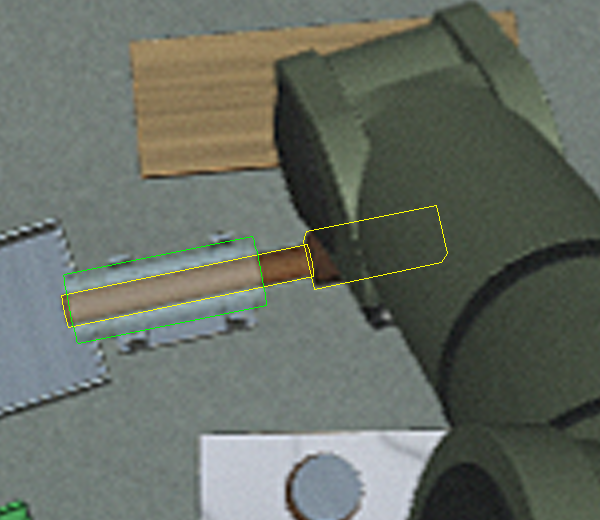

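The rod's end shows at the exit and the pipe is empty. I'll check the tray.

```bash
python3 - <<'E'
from h import *
for n in("top","side"):
    c=capture(n);print(n,[(np.round(px(d["location"])),round(d["p"],2)) for d in search_frame("walnut",c)])
    r=(slice(150,240),slice(200,320)) if n=="top" else (slice(200,310),slice(215,345))
    cv2.imwrite(f"pics/w_{n}.png",cv2.resize(c["img"][r],None,fx=4,fy=4,interpolation=cv2.INTER_CUBIC))
E
```

```text
top []
side [(array([278., 262.]), 0.59)]
```

View pics/w_top.png

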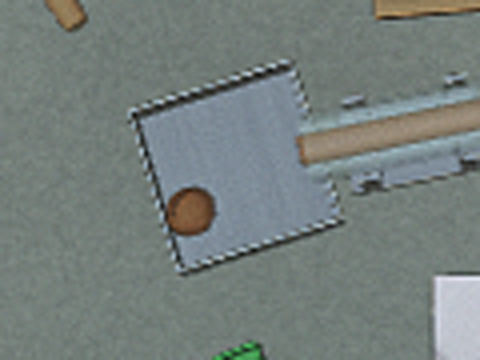

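View pics/w_side.png

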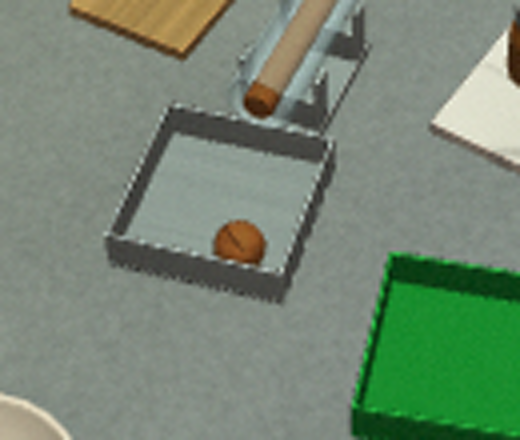

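The walnut lies in the steel tray (top picture about (248,203)). I'm drawing the pusher straight back, about 165 mm.

Request:
carry_out(moves=[[0,0,3,0,0,0],[0,0,10,0,0,0],[0,0,19,0,0,0],[0,0,28,0,0,0],[0,0,37,0,0,0],[0,0,46,0,0,0],[0,0,55,0,0,0],[0,0,64,0,0,0],[0,0,73,0,0,0],[0,0,82,0,0,0]])

```text
t: 13.5
position: [0.5912, -0.1599, 0.0677]
orientation: [-145.4, 90.0, 135.5]
force: [0.0, 0.7, -2.3]
width: 0.386
```

Request:
carry_out(moves=[[0,0,9,0,0,0],[0,0,18,0,0,0],[0,0,27,0,0,0],[0,0,36,0,0,0],[0,0,45,0,0,0],[0,0,54,0,0,0],[0,0,63,0,0,0],[0,0,71,0,0,0],[0,0,77,0,0,0],[0,0,80,0,0,0]])

```text
t: 14.33
position: [0.6061, -0.2386, 0.0676]
orientation: [-29.7, 90.0, -108.8]
force: [-0.6, 0.3, -1.5]
width: 0.385
```

```bash
python3 chk.py e6; python3 - <<'E'
from plan import *
print(rel([.7087,-.1317,.1226],np.radians(100.9)))
E
```

```text
[ 0.6061 -0.2386  0.0676] [ -29.7   90.  -108.8] [-0.6  0.3 -1.5] 0.385 t 14.3333
yaw 100.85208870474119 pitch -0.012559249201549045 roll -0.00012495416989383168
handle lat(to +x) 0.27922464150145243 tip lat -0.29148113493685485 tip past entry -29.064126342128226 axis z 0.059816208493162604
[array([-55. , 120.8, -85. ]), array([179.97,   0.  ,   0.  ]), array([-0.03, -0.  ,  0.  ])]
```

View pics/e6_top.png

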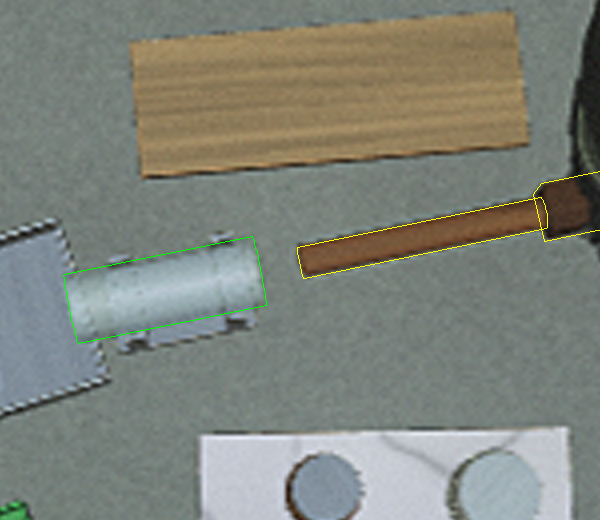

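View pics/e6_side.png

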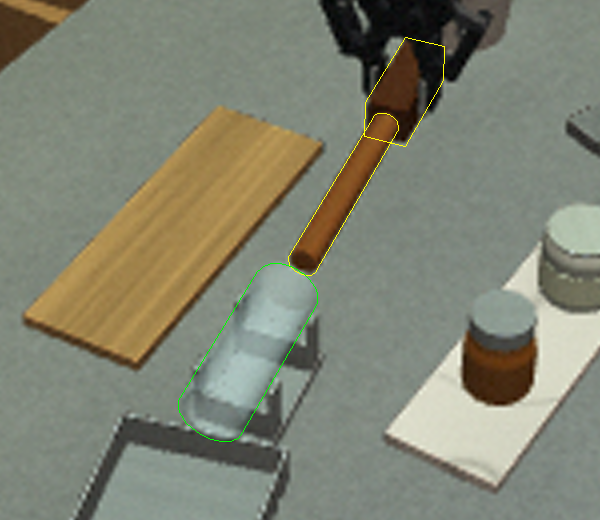

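The pusher is clear of the pipe and still level. Now I lift it and carry it back over the board, 10 mm further in along its length and 6 mm toward the board's middle for edge margin.

Request:
carry_out(moves=[[-4,0,0,0,0,0],[-14,0,0,0,0,0],[-28,2,-1,0,0,0],[-42,8,-5,0,0,0],[-52,20,-15,0,0,0],[-55,38,-30,0,0,0],[-55,58,-46,0,0,0],[-55,78,-62,0,0,0],[-55,96,-78,0,0,0],[-55,108,-89,0,0,0]])

```text
t: 15.27
position: [0.6971, -0.1256, 0.1235]
orientation: [132.7, 89.9, 53.7]
force: [-0.5, 0.4, -1.5]
width: 0.389
```

```bash
python3 - <<'E'
from plan import *
u=np.array([np.cos(np.radians(100.9)),np.sin(np.radians(100.9))]);n=np.array([-u[1],u[0]])
t=np.array([.7087,-.1317])+.010*u+.006*n
print(t,tool()[0],rel([*t,.045],np.radians(100.9)),ctrl.state()["t"])
E
```

```text
[ 0.70091729 -0.12301499] [ 0.69708202 -0.12557641  0.1234531 ] [array([78.5,  4.1, -1.7]), array([-1.7985e+02,  1.2000e-01, -1.1000e-01]), array([ 0.15, -0.07, -0.08])] 15.2667
```

Request:
carry_out(moves=[[4,3,-2,0,0,0],[12,5,-4,0,0,0],[22,6,-5,0,0,0],[33,6,-5,0,0,0],[44,6,-5,0,0,0],[54,6,-5,0,0,0],[62,6,-5,0,0,0],[68,6,-5,0,0,0],[71,6,-5,0,0,0],[71,6,-5,0,0,0]])

```text
t: 16.1
position: [0.7, -0.1237, 0.051]
orientation: [-113.8, 90.0, 167.1]
force: [-0.2, -0.5, -2.1]
width: 0.387
```

```bash
python3 chk.py f1; python3 - <<'E'
from h import *
for n in ("side","top"):
    c=capture(n);r=(slice(100,240),slice(200,360)) if n=="side" else (slice(90,190),slice(270,430))
    cv2.imwrite(f"pics/f2_{n}.png",cv2.resize(c["img"][r],None,fx=4,fy=4,interpolation=cv2.INTER_CUBIC))
E
```

```text
[ 0.7    -0.1237  0.051 ] [-113.8   90.   167.1] [-0.2 -0.5 -2.1] 0.387 t 16.1
yaw 100.89378990546727 pitch 0.018866165726669777 roll -0.0007453600163233043
handle lat(to +x) 113.8833567678422 tip lat 113.15616973362123 tip past entry 66.46699947838025 axis z 0.04317354886172771
```

View pics/f2_side.png

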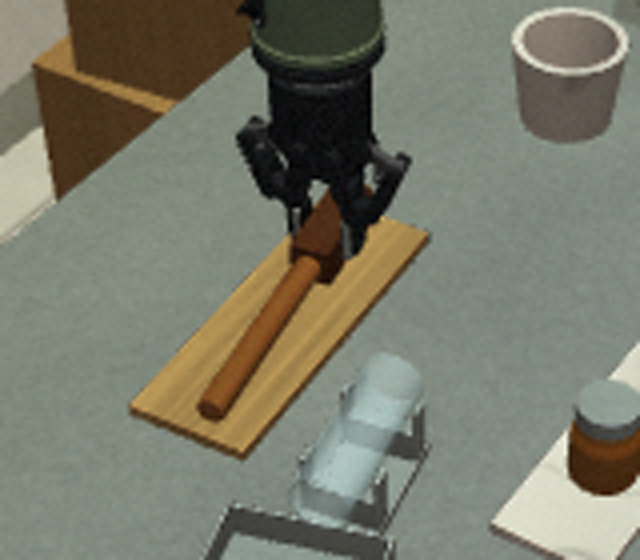

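View pics/f2_top.png

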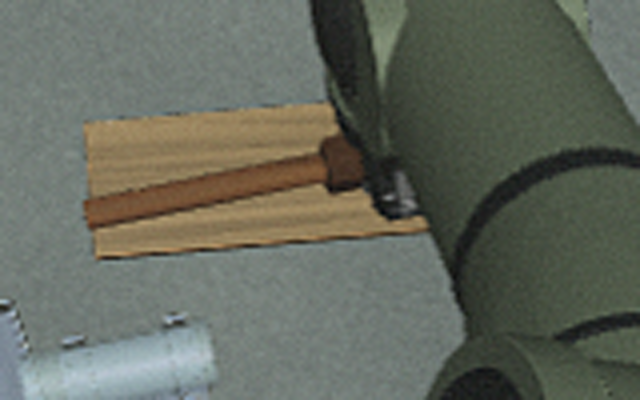

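The handle is above the board, about 14 mm up. Lowering slowly.

Request:
carry_out(moves=[[2,0,0,0,0,0],[4,0,0,0,0,0],[6,0,0,0,0,0],[8,0,0,0,0,0],[10,0,0,0,0,0],[11.5,0,0,0,0,0],[12.5,0,0,0,0,0],[13.2,0,0,0,0,0],[13.7,0,0,0,0,0],[13.7,0,0,0,0,0]])

```text
t: 17.13
position: [0.7003, -0.1236, 0.0379]
orientation: [-120.2, 90.0, 160.7]
force: [-0.4, -0.1, -1.2]
width: 0.382
```

```bash
python3 - <<'E'
from h import *
s=ctrl.state();print(s["position"],s["force"],s["wrist_torque"])
E
```

```text
[ 0.70030063 -0.12361306  0.03792625] [-0.381199   -0.14589413 -1.16234158] [ 0.00267648 -0.04131997 -0.01969242]
```

Request:
carry_out(moves=[[0.4,0,0,0,0,0],[0.8,0,0,0,0,0],[1.2,0,0,0,0,0],[1.5,0,0,0,0,0],[1.5,0,0,0,0,0],[1.5,0,0,0,0,0]])

```text
t: 17.63
position: [0.7003, -0.1236, 0.0367]
orientation: [-15.7, 90.0, -94.8]
force: [-3.2, 0.3, 4.7]
width: 0.389
```

Contact with about 6 N upward. Releasing.

Request:
carry_out(moves=[[-0.3,0,0,0,0,0],[-0.3,0,0,0,0,0],[-0.3,0,0,0,0,0],[-0.3,0,0,0,0,0],[-0.3,0,0,0,0,0],[-0.3,0,0,0,0,0],[-0.3,0,0,0,0,0],[-0.3,0,0,0,0,0],[-0.3,0,0,0,0,0],[-0.3,0,0,0,0,0]], gripper=-1)

```text
t: 18.47
position: [0.7003, -0.1236, 0.0368]
orientation: [85.4, 90.0, 6.3]
force: [-0.2, 0.6, -0.5]
width: 0.999
```

Request:
carry_out(moves=[[-3,0,0,0,0,0],[-9,0,0,0,0,0],[-18,0,0,0,0,0],[-30,0,0,0,0,0],[-45,0,0,0,0,0],[-62,0,0,0,0,0],[-80,0,0,0,0,0],[-98,0,0,0,0,0],[-116,0,0,0,0,0],[-130,0,0,0,0,0]])

```text
t: 19.3
position: [0.7008, -0.1237, 0.17]
orientation: [72.2, 89.9, -6.9]
force: [0.4, 0.5, 0.1]
width: 0.999
```

Request:
carry_out(moves=[[-12,-2,8,0,0,0],[-24,-8,24,0,0,0],[-34,-18,45,0,0,0],[-40,-28,70,0,0,0],[-44,-38,95,0,0,0],[-46,-48,120,0,0,0],[-46,-58,145,0,0,0],[-46,-66,165,0,0,0],[-46,-71,178,0,0,0],[-46,-73,183,0,0,0]])

```text
t: 20.13
position: [0.6622, -0.3202, 0.2129]
orientation: [-37.1, 89.9, -116.4]
force: [0.3, -0.4, -0.6]
width: 1.001
```

```bash
python3 - <<'E'
from fit import *
s=ctrl.state();print(s["position"],s["force"],s["width"],s["t"])
for n in("top","side"):
    c=capture(n);cv2.imwrite(f"pics/g_{n}.png",c["img"])
    if n=="side": cv2.imwrite("pics/g_sidez.png",cv2.resize(c["img"][120:300,210:340],None,fx=3.2,fy=3.2,interpolation=cv2.INTER_CUBIC))
    P=cloud(c)
    m=cut_out("pusher",c)[0]["mask"];print(n,opt(PUSH,[.70,-.13,1.76],[c],[m],.012))
    b=cut_out("board",c)[0]["mask"]|m;print(n,"board",opt(BOARD,[.692,-.054,1.65],[c],[b]))
E
```

```text
[ 0.66218331 -0.32017407  0.21293835] [ 0.31741114 -0.35706026 -0.58166356] 1.0005622492923185 20.1333
top (array([ 0.70290503, -0.13275241,  1.76165447]), np.float64(0.9086001717580665))
top board (array([ 0.69927309, -0.06299198,  1.63815715]), np.float64(0.9630488308980788))
side (array([ 0.70324993, -0.13729051,  1.76360104]), np.float64(0.9056933286762138))
side board (array([ 0.69967488, -0.06671062,  1.64902722]), np.float64(0.9509839196258061))
```

View pics/g_top.png

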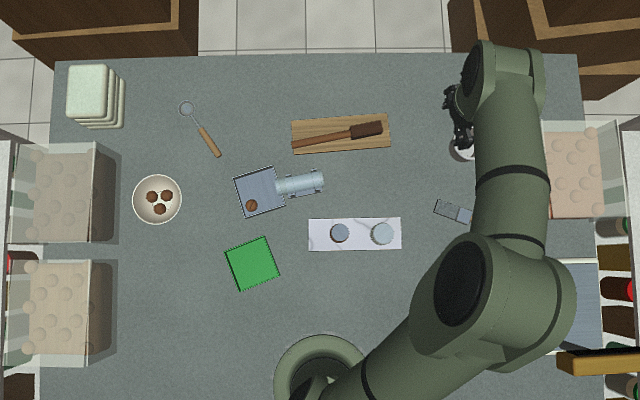

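View pics/g_sidez.png

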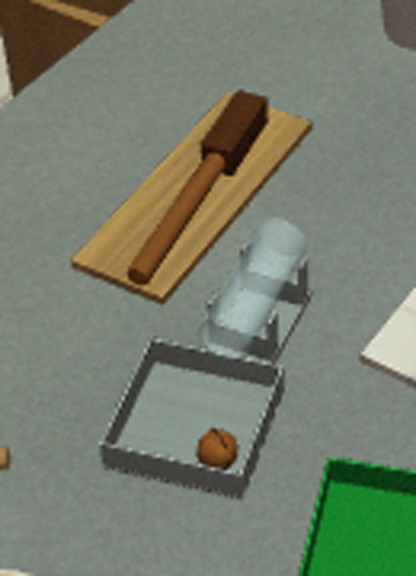

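The final pictures show the pusher flat on its board, the handle fully on it. The walnut is in the steel tray, the pipe is empty and the arm is clear. Handing in.

```bash
python3 -c "
from bench import finish_job,ctrl
print(finish_job(), ctrl.state()['t'])"
```

```text
the job is handed in; nothing more can be done
the job is handed in; nothing more can be done
```

The job is done and handed in. The walnut is in the steel tray and the pusher is back flat on its wooden board, after about 20 s of the 61 s allowed.

**What I did:** I gripped the pusher by its square handle and lined the rod up with the pipe to within about 1 mm. I pushed the walnut out at about 7–9 N, drew the pusher straight back out and set it down. I then let go and moved the arm clear.

**Last checks:**
- **Walnut and pipe:** the pictures show the walnut on the steel tray's floor and the pipe empty.
- **Pusher:** it lies flat, with its handle fully on the board and about 25 mm from the board's end. I set it about 10 mm further in than where it started, on purpose.
- **Other things:** the bowl, tins, spoon and green tray stand as before in the top picture. The mortar, brush and spice jar were partly or wholly hidden by the arm in that last view. The gripper stayed high above the mortar, and I saw no unexpected force.
- **Forces:** the highest reading I saw was about 9 N.

**What disagreed:** the two cameras put the pusher 4–7 mm apart along its length, and the walnut network missed the walnut in the top picture. I went by the pictures themselves there.

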